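# Point out the two reagents and log the check

## Task

Confirm the two reagents for the next slide by pointing: hold the fingertips still, pointing down from a few centimetres above the middle of its cap, for two seconds over the tallest bottle and then for two seconds over the smallest bottle. Then press the round push button beside them fully down with the fingertips to log the check, and let it come back up. Touch none of the bottles or the canister, and do not point at the other bottle or the canister.

Things in the scene. Friction and masses are not known exactly. Their poses are not given: they have to be found in the camera images.
- saline_bottle: The tallest bottle: white, round-shouldered, 49 mm in diameter and 123 mm tall with its 25 mm wide screw cap. Stands upright and loose on the worktop; origin at the centre of its underside, z up along its axis.
- saline_bottle_top (a point): Centre of the top face of the tallest bottle's cap, 123 mm above the worktop.
- immersion_oil: The smallest bottle: brown dropper bottle, 29 mm in diameter and 76 mm tall with its 20 mm wide cap. Stands upright and loose on the worktop; origin at the centre of its underside, z up along its axis.
- immersion_oil_top (a point): Centre of the top face of the smallest bottle's cap, 76 mm above the worktop.
- buffer_bottle: Bystander: the middle-sized bottle, white like the tallest, 45 mm in diameter and 106 mm tall with its 25 mm wide cap. Stands upright and loose on the worktop; origin at the centre of its underside, z up along its axis.
- buffer_bottle_top (a point): Centre of the top face of the middle-sized bottle's cap, 106 mm above the worktop.
- strip_canister: Bystander: a straight-sided canister, 47 mm in diameter and 110 mm tall, its lid as wide as its body. Stands upright and loose on the worktop; origin at the centre of its underside, z up along its axis.
- strip_canister_top (a point): Centre of the top face of the canister's lid, 110 mm above the worktop.
- log_button_top (a point): Centre of the top face of the log button, a round grey push button 36 mm in diameter in a round white housing (52 mm in diameter, 12 mm high) fixed to the worktop, 22 mm (when up) above the worktop; it is pressed straight down. The four containers stand in a loose row to its left (+y), in any order, their centres 90 mm or more apart.
- log_button (a joint): Travel of the log button in m: 0 up, 0.006 fully down; a spring, 1.5 N at the start and 5 N at full travel, brings it back up.
Not all that is in view belongs to the job. Of the things shaped like the part that bears log_button_top, the white one is meant. Leave any orange look-alike of the immersion_oil alone.

How it is judged:
By the outcome, as a careful person would: the job done as asked, in the order asked, and still so for the second after the job is handed in, with the robot touching nothing.
It also fails if it takes over 54 s, if anything falls off the work surface, if the arm or the gripper's body presses on something with over 40 N, if the wrist force passes 120 N, or if a joint passes its speed limit or range.

## Robot

A 6-joint arm with a two-finger parallel gripper is mounted at the origin on a cart in front of the work surface, level with it; the furniture and walls round the work are solid. World frame = base frame: x ahead of the robot, y to its left, z up, the work surface at z = 0. Lengths are in m, angles in rad, forces in N, time in s.
With the tool pointing down it reaches from about 0.275 to 0.825 m from the base axis. Payload 5.2 kg.
Tool frame: the origin (TCP) lies between the finger pads, 19 mm behind the fingertips; this is the grasp point; z points along the fingers, y is the line along which they close (so a half turn about z gives the same grasp; the last joint's range is limited). The gripper opens to 93 mm and grips with 3 to 60 N. Pads are 15 mm wide; open, the fingers measure 128 mm over their backs; the gripper's body (75 mm by 188 mm) begins 65 mm behind the grasp point.
Start: joints at [1, 0.259, 1.535, -0, 1.348, -0.203], TCP at [0.198, 0.513, 0.237] pointing down, gripper open.
Joint ranges: [-3.14, 3.14], [-0.91, 2.08], [0.19, 2.58], [-1.22, 4.36], [0.22, 2.71], [-3.12, 3.12]. Speed limits (rad/s): [2.57, 2.57, 3.14, 3.14, 3.14, 3.14].

## Interface

Orientations are given as [roll, pitch, yaw] about the fixed x, y, z axes, in that order (R = Rz(yaw) Ry(pitch) Rx(roll)).
In Python, from bench import * gives the robot as it stands.
- The arm moves only by the shell command python3 -m pendant 'ROWS' [FORCE]. ROWS is JSON, a list of rows, each a list of 7 numbers: the turn, a rotation vector about the world's x, y, z in units of 6 degrees (1.0 is 6 degrees), then the shift along the world's x, y, z in units of 25 mm (1.0 is 25 mm), then the finger opening in mm, from 0 to 93. In form: [[ax, ay, az, tx, ty, tz, grip], ...]. A call has 1 to 12 rows; each row shifts and turns the commanded pose from where the row before left it; what a row does not reach is not made up. A row lasts 1/10 s, in which the tool goes at most 50 mm and 8.59 degrees, less where a joint would pass 70% of its speed; a pose out of reach is approached as far as the arm can. A call is refused whole if a number of a shift passes 1 or a number of a turn 1, either way. A call with a gripper value outside its range is refused whole. The fingers move at their own pace and stop on an object; FORCE is the grip in N (left out, the last holds). Time passes only in rows, so rows that do not move let the fingers close. It gives the time, the measured TCP pose, the force, the opening and the grip force at its end, in the units of the state.
- sense(): the state, without advancing time (a new reading comes with each control period).
- grab_frame(name): name is "scene" or "top" or "wrist"; returns a dict with "image" (420x560x3 uint8, red, green, blue), "intrinsics" (3x3 intrinsics, pixels), "k1" (the pictures are not rectified: a ray, as slopes to the right and down, at radius r is drawn at 1 + k1 r^2 times it, then the intrinsics apply), "R" (3x3) and "t" (3): a world point X has camera coordinates R X + t. Camera axes: x right, y down, z forward; pixel columns grow to the right and rows downward; lengths in m; the calibration is good to about 2 mm. A picture is of the moment at which its call begins. There is no depth.
- hand_in(): hands the job in; it is judged then, once.
The state is a dict: "clock": time; "qpos": joint angles; "dq": joint speeds; "effort": joint torques, N m; "eef_pos": TCP position; "ee_rot": TCP orientation; "ft_force": force on the tool from outside, world axes, zero at the start; "torque": the same for the moment, N m; "grip_width": finger opening in m; "gripper_force": force on a finger pad.
Only numpy, scipy, OpenCV 4.12 (cv2) and the standard library are available. Lean on these libraries where they do the work, as an engineer would, in place of code of your own. Each camera call takes 0.05 s, during which the arm holds its last target. There are 200 camera calls.

## Working session

There is one attempt and no reset: what is moved stays moved. The work goes in short steps, Python scripts to look and compute and a shell command to move; the robot and the scene stay as the last step left them, time stands still between calls to the robot, and variables do not carry over. Pictures are saved under pics/ and viewed, at most 10 in all, crops included, and the job is handed in when it is done.

```bash
mkdir -p pics
cat > h.py <<'E'
from bench import *
import numpy as np, cv2
def ray(f,u,v):
    K=f["intrinsics"]; k=f["k1"]
    d=cv2.undistortPoints(np.array([[[u,v]]],float),np.array(K,float),np.array([k,0,0,0],float))[0,0]
    R=np.array(f["R"]);t=np.array(f["t"])
    return -R.T@t, R.T@np.array([d[0],d[1],1])
def onz(f,u,v,z):
    c,d=ray(f,u,v); return c+d*(z-c[2])/d[2]
def proj(f,X):
    p=np.array(f["R"])@X+np.array(f["t"]); s=p[:2]/p[2]; s=s*(1+f["k1"]*(s@s))
    K=np.array(f["intrinsics"]); return K[:2,:2]@s+K[:2,2]
def tri(obs):
    A=np.zeros((3,3));b=np.zeros(3)
    for f,u,v in obs:
        c,d=ray(f,u,v);d=d/np.linalg.norm(d);P=np.eye(3)-np.outer(d,d);A+=P;b+=P@c
    return np.linalg.solve(A,b)
E
python3 - <<'E'
from h import *
import pickle
F={n:grab_frame(n) for n in("scene","top","wrist")}
pickle.dump(F,open("F.pkl","wb"))
for n in("scene","top"):
    cv2.imwrite(f"pics/{n}0.png",F[n]["image"][:,:,::-1])
    print(n,-np.array(F[n]["R"]).T@F[n]["t"],F[n]["k1"])
print(sense())
E
```

```text
scene [-0.13764431  0.39046287  0.61842221] 0.00498784766919269
top [0.28844632 0.05217168 0.94619577] -0.11757071995158576
{'clock': 0.15, 'qpos': array([ 1.00024519e+00,  2.59172724e-01,  1.53579284e+00,  1.85277942e-07,
        1.34797426e+00, -2.02828524e-01]), 'dq': array([-1.11755664e-03, -1.95059786e-03, -3.94738591e-03,  2.73545357e-04,
       -9.68673214e-05,  5.04700737e-04]), 'effort': array([ 3.51886942e-03, -4.37640667e+01, -2.84233582e+01,  7.21227773e-02,
        3.78464093e-02, -8.54243012e-05]), 'eef_pos': array([0.19751043, 0.51291906, 0.23682579]), 'ee_rot': array([-3.14027313e+00, -2.71552505e-04,  2.77386982e+00]), 'ft_force': array([-0.01660114, -0.2214049 ,  0.12800171]), 'torque': array([ 0.03295658, -0.05876249,  0.03517031]), 'gripper_force': 0.0, 'grip_width': 0.0932516081126673}
```

View pics/scene0.png

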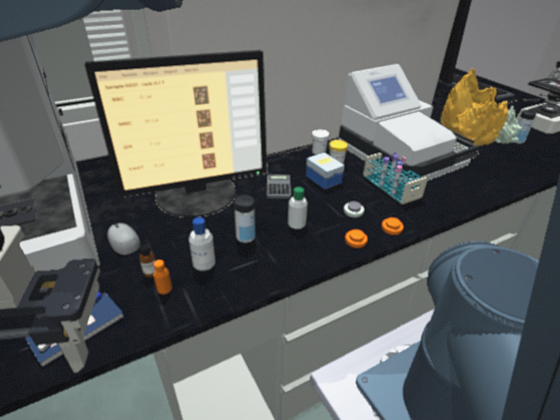

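View pics/top0.png

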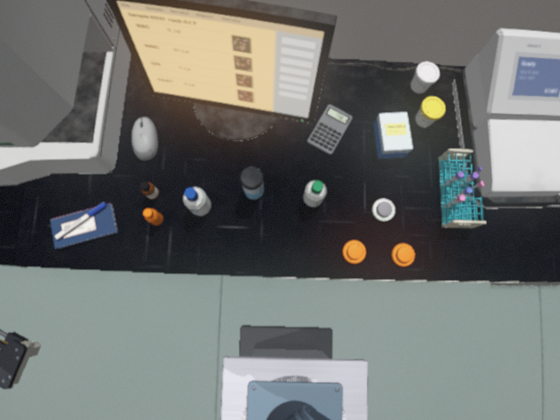

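The scene view shows the brown dropper at (147,262), its orange look-alike at (162,278), the blue-cap white bottle at (202,245), the canister at (245,220), the green-cap white bottle at (298,208), the white button at (353,209) and orange buttons at (356,239) and (392,226). In the top view the same things are at brown (150,190), orange (152,216), blue cap (190,194), canister (251,178), green cap (319,187) and button (383,210).

Could be mistaken:
- **Tallest bottle:** blue cap (202,245) or green cap (298,208), to be settled by measured height.
- **Smallest bottle:** brown (147,262) or orange (162,278). I choose brown.
- **Button:** white (353,209) or the two orange ones. I choose white.

Next is a close crop and the cap measurements.

Run:
```python
from h import *
import pickle
F=pickle.load(open("F.pkl","rb"))
s=F["scene"]["image"][180:310,120:400,::-1]; t=F["top"]["image"][150:250,130:410,::-1]
a=cv2.resize(s,(784,364),interpolation=cv2.INTER_CUBIC); b=cv2.resize(t,(784,280)[:2],interpolation=cv2.INTER_CUBIC)
im=np.vstack([a,b])[:644]; im=cv2.resize(im,(728,598)); cv2.imwrite("pics/crop1.png",im)
def blobs(f,lo,hi,box):
    x0,y0,x1,y1=box; h=cv2.cvtColor(f["image"],cv2.COLOR_RGB2HSV)
    m=cv2.inRange(h,np.array(lo),np.array(hi)); M=np.zeros_like(m); M[y0:y1,x0:x1]=m[y0:y1,x0:x1]
    n,_,st,c=cv2.connectedComponentsWithStats(M)
    i=1+np.argmax(st[1:,4]); return st[i],c[i]
for nm,lo,hi,bs,bt in [("blue",(105,120,50),(125,255,255),(185,210,220,240),(178,180,205,215)),("green",(45,90,40),(90,255,255),(285,180,310,205),(305,175,330,200))]:
    for v,bx in(("scene",bs),("top",bt)):print(nm,v,*blobs(F[v],lo,hi,bx))
```

```text
blue scene [191 217  15  17 196] [198.51020408 224.37755102]
blue top [184 186  13  14 125] [190.096 192.848]
green scene [293 186  12  14 133] [298.23308271 192.15037594]
green top [312 179  11  14 108] [317.14814815 185.87962963]
```

View pics/crop1.png

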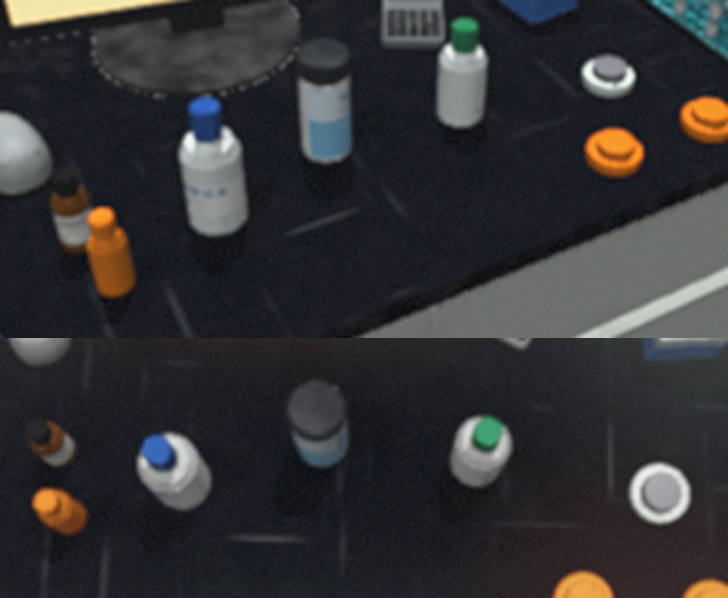

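The crop confirms the choices: the brown dropper has a black cap, the blue-cap bottle looks taller than the green-cap one, and the grey button sits in the white housing. Next I triangulate the cap tops.

Run:
```python
from h import *
import pickle
F=pickle.load(open("F.pkl","rb"))
P=dict(blue=((199.2,220.2),(190,192.5),.123),green=((298.6,189.7),(317.8,184.8),.106),brown=((145.8,248),(145,185.8),.076),button=((354.2,206.5),(384.2,209.2),.022),canister=((245,200),(251.5,174),.11),orange=((159.3,263),(147,211),.076))
for n,(a,b,z) in P.items():
    X=tri([(F["scene"],*a),(F["top"],*b)])
    print(n,X.round(4),"atz scene",onz(F["scene"],*a,z)[:2].round(4),"top",onz(F["top"],*b,z)[:2].round(4))
f=F["wrist"];R=f["R"];c=-R.T@f["t"];s=sense()
print("wristcam",c.round(3),R.round(3).tolist(), s["eef_pos"])
print([ (n,proj(f,onz(F["top"],*b,z)).round()) for n,(a,b,z) in P.items()])
```

```text
blue [0.4889 0.2273 0.1213] atz scene [0.486  0.2272] top [0.4889 0.2276]
green [ 0.5193 -0.0346  0.1006] atz scene [ 0.5123 -0.0304] top [ 0.5181 -0.0337]
brown [0.5141 0.3396 0.0695] atz scene [0.5066 0.3403] top [0.5124 0.3374]
button [ 0.4904 -0.1975  0.0144] atz scene [ 0.4825 -0.1903] top [ 0.4889 -0.1954]
canister [0.5361 0.1034 0.1039] atz scene [0.5263 0.105 ] top [0.5356 0.105 ]
orange [0.4572 0.3279 0.0708] atz scene [0.4502 0.3272] top [0.4569 0.3277]
wristcam [0.124 0.542 0.384] [[0.359, 0.933, -0.002], [0.894, -0.343, 0.286], [0.266, -0.105, -0.958]] [0.19751043 0.51291906 0.23682579]
[('blue', array([131., 533.])), ('green', array([-36., 581.])), ('brown', array([236., 478.])), ('button', array([-88., 520.])), ('canister', array([ 64., 569.])), ('orange', array([210., 448.]))]
```

Measured heights are about 121 mm for the blue cap and 101 mm for the green cap, so the blue-cap bottle is the tallest. I'll approach it high, closing the fingers, and check with the wrist camera.

```bash
python3 -m pendant '[[0,0,-0.6,0.95,-0.95,0.2,0],[0,0,-0.6,0.95,-0.95,0.2,0],[0,0,-0.6,0.95,-0.95,0,0],[0,0,-0.6,0.95,-0.95,0,0],[0,0,-0.6,0.95,-0.95,0,0],[0,0,-0.6,0.95,-0.95,0,0],[0,0,-0.6,0.95,-0.95,0,0],[0,0,-0.6,0.95,-0.95,0,0],[0,0,-0.6,0.95,-0.95,0,0],[0,0,-0.6,0.95,-0.95,0,0],[0,0,-0.6,0.95,-0.95,0,0],[0,0,0,0,0,0,0]]'
python3 - <<'E'
from h import *
import pickle
f=grab_frame("wrist");pickle.dump(f,open("w1.pkl","wb"));cv2.imwrite("pics/w1.png",f["image"][:,:,::-1])
s=sense();print(s["clock"],s["eef_pos"],s["ee_rot"],s["grip_width"])
for n,X in dict(blue=(.489,.2275,.123),brown=(.513,.338,.076),tip=s["eef_pos"]-[0,0,.019]).items():print(n,proj(f,np.array(X)))
E
```

```text
clock: 1.35
eef_pos: [0.4615, 0.2492, 0.247]
ee_rot: [-3.141, 0.001, 2.077]
ft_force: [-1.1, 0.0, 0.1]
grip_width: 0.0023
gripper_force: 0.0
1.4 [0.46000411 0.25055755 0.24696854] [-3.14073897e+00 -9.22164761e-05  2.07951702e+00] 0.0013274186419616062
blue [292.72552293 242.23689347]
brown [374.62785414 134.5088185 ]
tip [274.67029784 258.88223828]
```

View pics/w1.png

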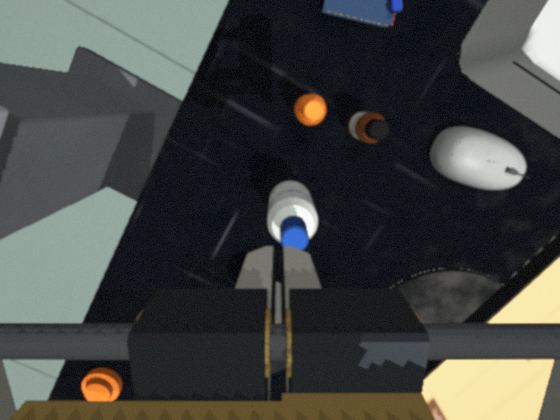

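The wrist view shows the blue cap at about (295,237), brown's black cap at about (377,130), the orange look-alike at (311,109), and the closed fingertips near (278,250). I'll zoom in for accuracy.

Run:
```python
from h import *
import pickle
f=pickle.load(open("w1.pkl","rb"));im=f["image"][:,:,::-1]
a=cv2.resize(im[200:260,270:330],(400,400),interpolation=cv2.INTER_CUBIC)
b=cv2.resize(im[100:160,345:405],(400,400),interpolation=cv2.INTER_CUBIC)
o=np.clip(np.hstack([a,b]).astype(float)*1.6+15,0,255);cv2.imwrite("pics/w1c.png",o)
```

```text
[ WARN:0@0.049] global loadsave.cpp:1063 imwrite_ Unsupported depth image for selected encoder is fallbacked to CV_8U.
```

View pics/w1c.png

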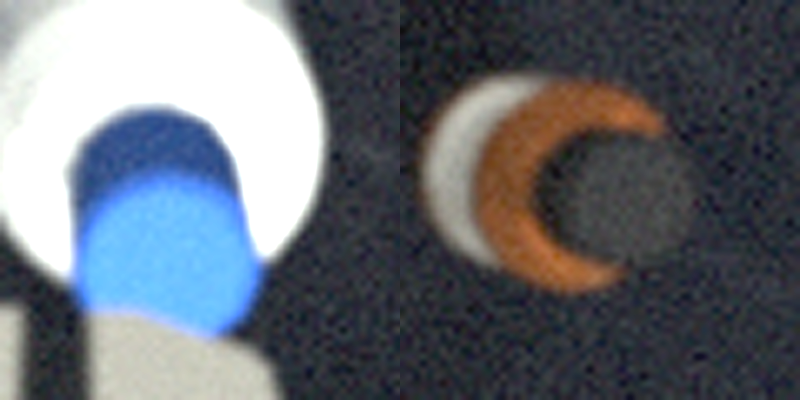

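Run:
```python
from h import *
import pickle
F=pickle.load(open("F.pkl","rb"));w=pickle.load(open("w1.pkl","rb"))
for n,a,b,c,z in [("blue",(199.2,220.2),(190,192.5),(295.3,239.3),.123),("brown",(145.8,248),(145,185.8),(379.8,130),.076)]:
    print(n,"wrist",onz(w,*c,z).round(4),"tri3",tri([(F["scene"],*a),(F["top"],*b),(w,*c)]).round(4),"top+wrist",tri([(F["top"],*b),(w,*c)]).round(4))
```

```text
blue wrist [0.4896 0.2309 0.123 ] tri3 [0.49   0.2281 0.1196] top+wrist [0.4907 0.2289 0.117 ]
brown wrist [0.5149 0.3436 0.076 ] tri3 [0.5157 0.3413 0.0682] top+wrist [0.5198 0.3451 0.0534]
```

Blue is at about (0.4895, 0.229) and brown at about (0.514, 0.341). I'll point at blue first.

```bash
python3 -m pendant '[[0,0,0,0.6,-0.43,0,0],[0,0,0,0.6,-0.43,0,0],[0,0,0,0,0,-0.6,0],[0,0,0,0,0,-0.8,0],[0,0,0,0,0,-0.8,0],[0,0,0,0,0,-0.6,0],[0,0,0,0,0,0,0],[0,0,0,0,0,0,0]]'
python3 - <<'E'
from h import *
f=grab_frame("wrist");cv2.imwrite("pics/w2.png",f["image"][:,:,::-1])
g=grab_frame("scene")["image"][150:300,120:320,::-1];cv2.imwrite("pics/s2.png",cv2.resize(g,(800,600),interpolation=cv2.INTER_CUBIC))
print(sense()["eef_pos"])
E
```

```text
clock: 2.2
eef_pos: [0.4894, 0.2305, 0.1776]
ee_rot: [-3.141, 0.0, 2.083]
ft_force: [-0.3, 0.1, -0.1]
grip_width: 0.0003
gripper_force: 0.0
[0.48986277 0.23067659 0.17847429]
```

View pics/s2.png

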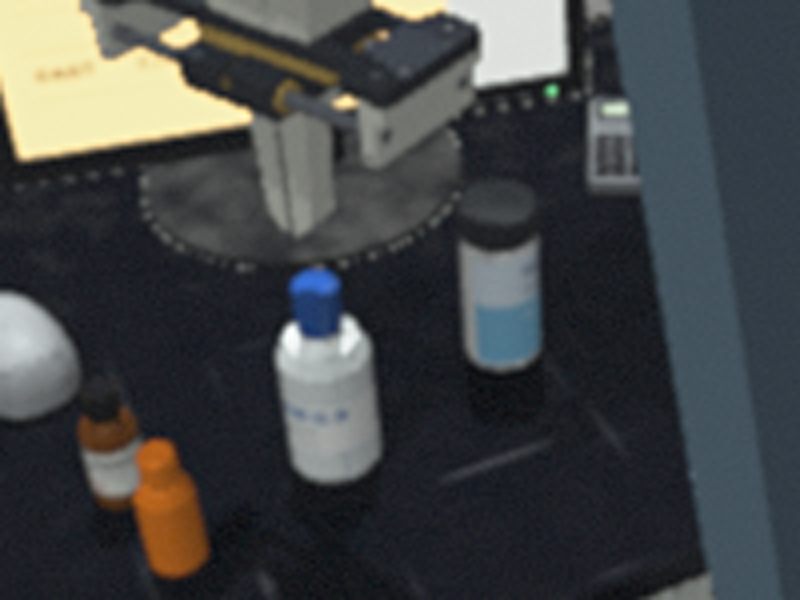

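Run:
```python
from h import *
import pickle
F=pickle.load(open("F.pkl","rb"));p=sense()["eef_pos"]
q=lambda X:((proj(F["scene"],np.array(X))-[120,150])*4).round()
print("tip",q(p-[0,0,.019]))
c,s=np.cos(2.083),np.sin(2.083)
for a in(-1,1):
  for b in(-1,1):print(q(p+[a*.0075*c+b*.012*s,a*.0075*s-b*.012*c,-.019]))
print("cap .229",q([.4895,.229,.123]),"wrist est",q([.4896,.2309,.123]),"observed ~(316,282)")
```

```text
tip [300. 222.]
[328. 222.]
[292. 207.]
[308. 237.]
[272. 221.]
cap .229 [311. 278.] wrist est [308. 279.] observed ~(316,282)
```

The scene crop shows the fingertip seam at crop pixel (290,228), matching the prediction, and the cap top at (316,282), which suggests about 2 mm towards -y. I'll nudge and hold.

```bash
python3 -m pendant '[[0,0,0,0,-0.1,0,0],[0,0,0,0,0,0,0],[0,0,0,0,0,0,0],[0,0,0,0,0,0,0],[0,0,0,0,0,0,0],[0,0,0,0,0,0,0],[0,0,0,0,0,0,0],[0,0,0,0,0,0,0],[0,0,0,0,0,0,0],[0,0,0,0,0,0,0],[0,0,0,0,0,0,0],[0,0,0,0,0,0,0]]'
python3 -m pendant '[[0,0,0,0,0,0,0],[0,0,0,0,0,0,0],[0,0,0,0,0,0,0],[0,0,0,0,0,0,0],[0,0,0,0,0,0,0],[0,0,0,0,0,0,0],[0,0,0,0,0,0,0],[0,0,0,0,0,0,0],[0,0,0,0,0,0,0],[0,0,0,0,0,0,0],[0,0,0,0,0,0,0],[0,0,0,0,0,0,0]]'
python3 -m pendant '[[0,0,0,0,0,0,0],[0,0,0,0,0,0,0],[0,0,0,0,0,0,0],[0,0,0,0,0,0,0],[0,0,0,0,0,0,0]]'
```

```text
clock: 3.5
eef_pos: [0.489, 0.228, 0.1774]
ee_rot: [-3.142, 0.0, 2.083]
ft_force: [-0.1, 0.1, -0.8]
grip_width: 0.0
gripper_force: 0.0
clock: 4.7
eef_pos: [0.489, 0.228, 0.1774]
ee_rot: [-3.142, -0.0, 2.083]
ft_force: [-0.0, -0.0, -1.2]
grip_width: 0.0007
gripper_force: 0.0
clock: 5.2
eef_pos: [0.489, 0.228, 0.1775]
ee_rot: [3.142, 0.0, 2.083]
ft_force: [-0.7, -0.9, 0.3]
grip_width: 0.0005
gripper_force: 0.0
```

Held 2.6 s. Next is brown, with a wrist check before going down.

```bash
python3 -m pendant '[[0,0,0,0,0.6,0.4,0],[0,0,0,0.2,0.9,0.4,0],[0,0,0,0.2,0.9,0,0],[0,0,0,0.2,0.9,0,0],[0,0,0,0.2,0.7,0,0],[0,0,0,0.2,0.52,0,0],[0,0,0,0,0,0,0],[0,0,0,0,0,0,0]]'
python3 - <<'E'
from h import *
f=grab_frame("wrist");p=sense()["eef_pos"];print(p)
print("brown",proj(f,np.array([.514,.341,.076])),"tip",proj(f,p-[0,0,.019]))
im=f["image"][:,:,::-1];a=im[150:300,190:390]
s=grab_frame("scene")["image"][170:320,70:270,::-1]
o=cv2.resize(np.hstack([a,s]),(800,300),interpolation=cv2.INTER_CUBIC);o=np.clip(o.astype(float)*1.5+10,0,255).astype(np.uint8);cv2.imwrite("pics/w3.png",o)
E
```

```text
clock: 6.0
eef_pos: [0.5137, 0.3415, 0.1977]
ee_rot: [-3.141, 0.0, 2.084]
ft_force: [0.0, -0.2, 0.4]
grip_width: 0.0
gripper_force: 0.0
[0.51362202 0.34105008 0.19764368]
brown [276.69432898 207.11455568] tip [275.47045551 262.94677238]
```

View pics/w3.png

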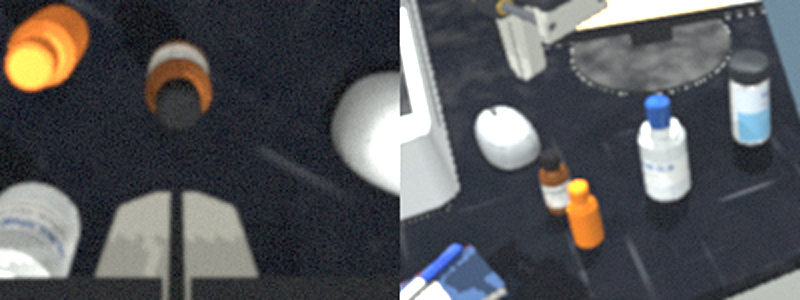

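The wrist crop shows brown's black cap at (280,202) and the seam at column 278. The cap lies on the tool's centreline within about 2 mm, slightly further +y. Descend and hold.

```bash
python3 -m pendant '[[0,0,0,0,0.05,-0.6,0],[0,0,0,0,0,-0.8,0],[0,0,0,0,0,-0.8,0],[0,0,0,0,0,-0.6,0],[0,0,0,0,0,0,0],[0,0,0,0,0,0,0],[0,0,0,0,0,0,0],[0,0,0,0,0,0,0],[0,0,0,0,0,0,0],[0,0,0,0,0,0,0],[0,0,0,0,0,0,0],[0,0,0,0,0,0,0]]'
python3 -m pendant '[[0,0,0,0,0,0,0],[0,0,0,0,0,0,0],[0,0,0,0,0,0,0],[0,0,0,0,0,0,0],[0,0,0,0,0,0,0],[0,0,0,0,0,0,0],[0,0,0,0,0,0,0],[0,0,0,0,0,0,0],[0,0,0,0,0,0,0],[0,0,0,0,0,0,0],[0,0,0,0,0,0,0],[0,0,0,0,0,0,0]]'
python3 -m pendant '[[0,0,0,0,0,0,0],[0,0,0,0,0,0,0],[0,0,0,0,0,0,0],[0,0,0,0,0,0,0],[0,0,0,0,0,0,0],[0,0,0,0,0,0,0],[0,0,0,0,0,0,0],[0,0,0,0,0,0,0]]'
```

```text
clock: 7.3
eef_pos: [0.514, 0.3423, 0.1275]
ee_rot: [3.142, -0.0, 2.083]
ft_force: [-0.1, -0.0, 0.1]
grip_width: 0.0006
gripper_force: 0.0
clock: 8.5
eef_pos: [0.514, 0.3422, 0.1274]
ee_rot: [-3.142, 0.0, 2.083]
ft_force: [-0.8, -0.1, -0.1]
grip_width: 0.0005
gripper_force: 0.0
clock: 9.3
eef_pos: [0.514, 0.3422, 0.1274]
ee_rot: [-3.142, -0.0, 2.083]
ft_force: [-0.0, 0.7, -0.4]
grip_width: 0.0003
gripper_force: 0.0
```

```bash
python3 -m pendant '[[0,0,0,0,0,0.8,0],[0,0,0,0,0,1,0],[0,0,0,-0.8,0,1,0],[0,0,0,-0.9,-0.3,1,0],[0,0,-0.4,-0.9,-0.9,1,0],[0,0,-0.4,-0.9,-1,0,0],[0,0,-0.4,-0.9,-1,0,0],[0,0,-0.4,0,-1,0,0],[0,0,-0.4,0,-1,0,0],[0,0,-0.4,0,-1,0,0],[0,0,-0.4,0,-1,0,0],[0,0,-0.4,0,-1,0,0]]'
python3 -m pendant '[[0,0,-0.4,0,-1,0,0],[0,0,-0.4,0,-1,0,0],[0,0,-0.4,0,-1,0,0],[0,0,-0.4,0,-1,0,0],[0,0,-0.4,0,-1,0,0],[0,0,-0.4,0,-1,0,0],[0,0,-0.4,0,-1,0,0],[0,0,-0.4,0,-1,0,0],[0,0,-0.4,0,-1,0,0],[0,0,-0.4,0.7,-1,0,0],[0,0,-0.4,0.8,-1,0,0],[0,0,-0.4,0.8,-1,0,0]]'
python3 -m pendant '[[0,0,0,0.3,-0.6,-0.8,0],[0,0,0,0,0,-0.8,0],[0,0,0,0,0,0,0],[0,0,0,0,0,0,0]]'
python3 - <<'E'
from h import *
f=grab_frame("wrist");p=sense()["eef_pos"];print(p)
import pickle;pickle.dump(f,open("w4.pkl","wb"))
print("btn",proj(f,np.array([.489,-.196,.022])),"tip",proj(f,p-[0,0,.019]))
cv2.imwrite("pics/w4.png",f["image"][:,:,::-1])
E
```

```text
clock: 10.5
eef_pos: [0.4038, 0.1363, 0.2477]
ee_rot: [3.141, 0.0, 1.746]
ft_force: [0.9, -0.3, -0.2]
grip_width: 0.0004
gripper_force: 0.0
clock: 11.7
eef_pos: [0.462, -0.1639, 0.2477]
ee_rot: [3.141, 0.0, 1.243]
ft_force: [-0.8, -0.1, -0.2]
grip_width: 0.0004
gripper_force: 0.0
clock: 12.1
eef_pos: [0.4687, -0.1775, 0.2076]
ee_rot: [-3.141, -0.0, 1.245]
ft_force: [0.4, -0.2, -1.3]
grip_width: 0.0003
gripper_force: 0.0
[ 0.46917494 -0.17769138  0.20829836]
btn [302.46697096 199.41375244] tip [277.55158927 264.06260958]
```

View pics/w4.png

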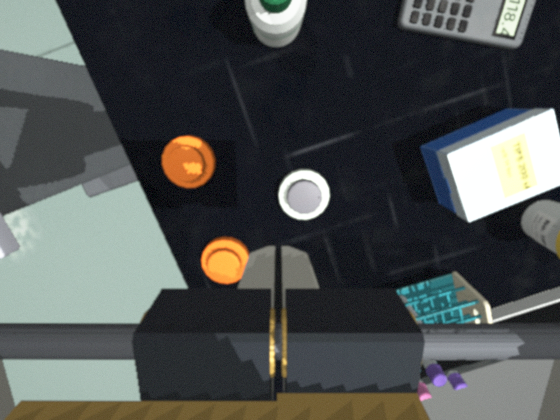

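The white-housed grey button is at (304,195), with orange look-alikes at (188,162) and (225,260) and the rack at (440,300). Before descending I check the gripper-body clearance to the rack and box.

Run:
```python
from h import *
import pickle
f=pickle.load(open("w4.pkl","rb"));t=pickle.load(open("F.pkl","rb"))["top"]
print(onz(f,304.5,195.5,.022))
for z in(.06,.1):
  print(z,"rack wrist",onz(f,398,292,z)[:2],onz(f,455,275,z)[:2],"top rack",onz(t,441,158,z)[:2],onz(t,441,228,z)[:2],"box",onz(f,425,150,z)[:2],onz(f,475,220,z)[:2])
T=np.array([.489,-.194]);y=np.array([np.sin(1.245),-np.cos(1.245)]);x=np.array([np.cos(1.245),np.sin(1.245)])
print([(T+a*.094*y+b*.0375*x).round(3) for a in(-1,1) for b in(-1,1)])
```

```text
[ 0.49211563 -0.19280952  0.022     ]
0.06 rack wrist [ 0.5487313  -0.30207346] [ 0.60379173 -0.30167767] top rack [ 0.60456998 -0.32091959] [ 0.44253433 -0.31239341] box [ 0.60088884 -0.17699509] [ 0.63073449 -0.2530049 ]
0.1 rack wrist [ 0.54143524 -0.27482219] [ 0.58901506 -0.27448017] top rack [ 0.59030119 -0.30407946] [ 0.4355793  -0.29593812] box [ 0.58650656 -0.16673717] [ 0.61229734 -0.23242017]
[array([ 0.388, -0.199]), array([ 0.412, -0.128]), array([ 0.566, -0.26 ]), array([ 0.59 , -0.189])]
```

Clear. Move over the button and lower to just above it.

```bash
python3 -m pendant '[[0,0,0,0.42,-0.33,0,0],[0,0,0,0.42,-0.32,-0.4,0],[0,0,0,0,0,-0.8,0],[0,0,0,0,0,-0.8,0],[0,0,0,0,0,-0.8,0],[0,0,0,0,0,-0.8,0],[0,0,0,0,0,-0.8,0],[0,0,0,0,0,-0.8,0],[0,0,0,0,0,-0.6,0],[0,0,0,0,0,-0.4,0],[0,0,0,0,0,0,0],[0,0,0,0,0,0,0]]'
python3 - <<'E'
from h import *
f=grab_frame("wrist");w=f["image"][:,:,::-1][150:300,190:390];s=grab_frame("scene")["image"][120:270,260:460,::-1]
cv2.imwrite("pics/w5.png",cv2.resize(np.hstack([w,s]),(800,300),interpolation=cv2.INTER_CUBIC));print(sense()["eef_pos"])
E
```

```text
clock: 13.35
eef_pos: [0.4907, -0.1945, 0.0531]
ee_rot: [3.14, 0.0, 1.245]
ft_force: [-0.2, 0.5, 1.2]
grip_width: 0.0007
gripper_force: 0.0
[ 0.49083316 -0.19453196  0.05348388]
```

View pics/w5.png

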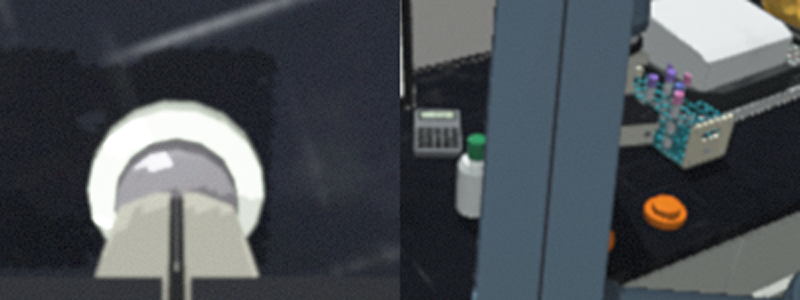

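The fingers' seam (176) is centred on the button (177). Press.

```bash
python3 -m pendant '[[0,0,0,0,0,-0.3,0],[0,0,0,0,0,-0.2,0],[0,0,0,0,0,-0.12,0],[0,0,0,0,0,0,0],[0,0,0,0,0,0,0]]'
python3 -m pendant '[[0,0,0,0,0,-0.08,0],[0,0,0,0,0,0,0],[0,0,0,0,0,0,0]]'
python3 -m pendant '[[0,0,0,0,0,-0.06,0],[0,0,0,0,0,0,0],[0,0,0,0,0,0,0]]'
```

```text
clock: 13.95
eef_pos: [0.4903, -0.1942, 0.0372]
ee_rot: [3.141, 0.0, 1.245]
ft_force: [0.8, -0.2, 3.8]
grip_width: 0.0007
gripper_force: 1.8
clock: 14.25
eef_pos: [0.4903, -0.1942, 0.0352]
ee_rot: [3.141, 0.0, 1.245]
ft_force: [0.9, -0.1, 4.6]
grip_width: 0.0004
gripper_force: 2.4
clock: 14.55
eef_pos: [0.4903, -0.1942, 0.0349]
ee_rot: [3.14, 0.0, 1.245]
ft_force: [-2.7, 1.9, 15.6]
grip_width: 0.0002
gripper_force: 7.9
```

The force jumped to 15.6 N with the motion stopped at TCP z 0.0349, so the button is fully down. I release and retract straight up.

```bash
python3 -m pendant '[[0,0,0,0,0,0,0],[0,0,0,0,0,0.3,0],[0,0,0,0,0,0.6,0],[0,0,0,0,0,0.8,0],[0,0,0,0,0,0.8,0],[0,0,0,0,0,0.8,0],[0,0,0,0,0,0.8,0],[0,0,0,-0.4,0,0.6,0],[0,0,0,-0.4,0,0.5,0],[0,0,0,0,0,0,0],[0,0,0,0,0,0,0],[0,0,0,0,0,0,0]]'
python3 - <<'E'
from h import *
import pickle
a=pickle.load(open("F.pkl","rb"))["top"]["image"];b=grab_frame("top")["image"]
cv2.imwrite("pics/t6.png",np.hstack([a[150:260,130:430],b[150:260,130:430]]).reshape(110,600,3)[:,:,::-1]);print(sense()["ft_force"],sense()["eef_pos"])
E
```

```text
clock: 15.75
eef_pos: [0.4696, -0.1937, 0.1625]
ee_rot: [-3.14, -0.001, 1.245]
ft_force: [-0.5, 0.1, 0.1]
grip_width: 0.0005
gripper_force: 0.0
[-0.79208094 -0.22520452 -0.15321652] [ 0.46972042 -0.19374029  0.16248446]
```

View pics/t6.png

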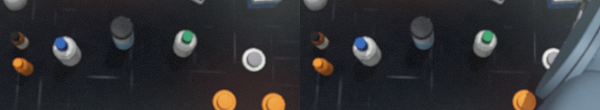

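The before and after top views show every container in the same place: brown (18,40), blue (65,48), canister (122,32) and green (185,42). The arm is clear of everything.

```bash
python3 -c "
from bench import *
print(hand_in())"
```

```text
the job is handed in; nothing more can be done
None
```

I pointed for over two seconds at the tallest (blue-cap) bottle, then the smallest (brown) one, pressed the white-housed button to its stop and released it; no container moved, and I handed the job in at about 16 s, but no verdict came back.

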